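Fill the last two cells of the carton from bench and drawer

TASK

Finish packing the carton: first take the bottle that stands in the drawer's way and set it upright in one of the two empty cells, then pull the drawer open by at least 110 mm and set the bottle from inside it upright in the last empty cell. Set the bottles down without dropping them, never let the drawer push the first bottle, and leave the packed bottles and everything else on the bench where they are.

Things in the scene. Friction and masses are not known exactly. Their poses are not given: they have to be found in the camera images.
- bottle_a: the bottle standing on the bench in front of the drawer: round aluminium bottle with a black screw cap, 86 mm tall: body 40 mm diameter up to 50 mm, shoulder, cap 26 mm diameter from 60 to 86 mm; origin = centre of the underside, z up; 84 to 168 g
- bottle_b: the bottle standing inside the drawer, in the left or the right half of its tray: same round aluminium bottle with a black screw cap, 86 mm tall: body 40 mm diameter up to 50 mm, shoulder, cap 26 mm diameter from 60 to 86 mm; origin = centre of the underside, z up
- unit: grey steel drawer unit, 260 deep (x) x 220 wide (y) x 140 mm high, fixed to the bench; origin = centre of its underside, drawer front faces its own -x at x = -130 mm; top at 140 mm
- drawer (a joint): how far the drawer is out, m: 0 shut, 0.17 fully open, sliding along the unit's own -x. Drawer front panel 15 mm thick, its face level with the unit's front when shut, top edge 126 mm above the bench; tray floor 22 mm above the bench, side and back walls and the lengthwise middle divider up to 61 mm above the bench
- handle (a point): centre of the drawer's steel handle bar: a round bar 12 mm thick and 100 mm long along the unit's y, 106 mm above the bench, standing 42 mm out from the drawer front on two stems at 44 mm either side of the middle (36 mm gap behind the bar); moves with the drawer; axes as the unit's
- carton: low open white carton, 177 (x) x 119 (y) x 50 mm, fixed to the bench; origin = centre of its underside; kraft partitions (3 mm thick, tops 42 mm above the bench) make 3 cells along its x by 2 along its y, 58 mm pitch, 55 mm clear, cell floors 6 mm above the bench
- pad_1: kraft pad 46 x 46 x 4 mm lying fixed in the middle of one empty cell; origin = centre of its underside (6 mm above the bench), top 4 mm above that; axes as the carton's
- pad_2: the like pad in the other empty cell
- packed_1: already packed bottle in a carton cell, the same kind as bottle_a; origin = centre of its underside
- packed_2: already packed bottle in a carton cell, the same kind as bottle_a; origin = centre of its underside
- packed_3: already packed bottle in a carton cell, the same kind as bottle_a; origin = centre of its underside
- packed_4: already packed bottle in a carton cell, the same kind as bottle_a; origin = centre of its underside
- jar: squat steel jar, 50 mm diameter, 42 mm tall, standing in the other half of the drawer tray; stays there; origin = centre of underside
- cone: thread cone standing between drawer unit and carton: 54 mm diameter at the foot, tapering to 16 mm, 150 mm tall; origin = centre of underside
- spool: small wooden spool standing beside the drawer's path, 42 mm diameter, 50 mm tall; origin = centre of underside
- tape: cardboard tape core lying flat on top of the drawer unit, 92 mm outside diameter, 48 mm tall; origin = centre of underside
- weight: low round steel paperweight with a knob, 60 mm diameter, 46 mm tall, standing between the robot and the drawer unit; origin = centre of underside
- can: steel can with a lid, 56 mm diameter, 84 mm tall, standing just left of the carton; origin = centre of underside
- mug: white mug, 76 mm diameter, 90 mm tall, near the front left; origin = centre of underside
- stapler: black and steel stapler, about 140 x 36 x 60 mm, near the front right; origin = centre of underside

How it is judged:
On the way, in this order (a step that is already met when the one before it is completed fails the run):
1. the bottle from the bench (bottle_a) stands released on the pad of one of the two empty cells (within 12 mm of the pad's centre) (((horizontal distance between bottle_a and pad_1 below 0.012 m and z of bottle_a in the frame of pad_1 between 0 and 0.009 m and angle between bottle_a's own z axis and vertical below 0.1 rad and linear speed of bottle_a below 0.02 m/s and contact force between the fingers and bottle_a below 0.1 N) or (horizontal distance between bottle_a and pad_2 below 0.012 m and z of bottle_a in the frame of pad_2 between 0 and 0.009 m and angle between bottle_a's own z axis and vertical below 0.1 rad and linear speed of bottle_a below 0.02 m/s and contact force between the fingers and bottle_a below 0.1 N))), for 0.2 s.
2. the drawer is pulled open by more than 110 mm (value of joint drawer above 0.11 m), for 0.2 s.
At the end, for the whole second after the job is handed in: bottle_a and bottle_b stand one each in the two cells that were empty, either way round: each within 12 mm of its pad's centre, its underside down on the pad (less than 5 mm above the pad's top), upright within 0.1 rad (about 6 degrees), at rest and released. The drawer may stay open ((((horizontal distance between bottle_a and pad_1 below 0.012 m and z of bottle_a in the frame of pad_1 between 0 and 0.009 m and angle between bottle_a's own z axis and vertical below 0.1 rad and linear speed of bottle_a below 0.02 m/s and contact force between the fingers and bottle_a below 0.1 N) and (horizontal distance between bottle_b and pad_2 below 0.012 m and z of bottle_b in the frame of pad_2 between 0 and 0.009 m and angle between bottle_b's own z axis and vertical below 0.1 rad and linear speed of bottle_b below 0.02 m/s and contact force between the fingers and bottle_b below 0.1 N)) or ((horizontal distance between bottle_a and pad_2 below 0.012 m and z of bottle_a in the frame of pad_2 between 0 and 0.009 m and angle between bottle_a's own z axis and vertical below 0.1 rad and linear speed of bottle_a below 0.02 m/s and contact force between the fingers and bottle_a below 0.1 N) and (horizontal distance between bottle_b and pad_1 below 0.012 m and z of bottle_b in the frame of pad_1 between 0 and 0.009 m and angle between bottle_b's own z axis and vertical below 0.1 rad and linear speed of bottle_b below 0.02 m/s and contact force between the fingers and bottle_b below 0.1 N)))); the robot touches nothing.
It fails at once if a packed bottle is shifted by more than 15 mm or tipped by more than 15 degrees (distance of any of packed_1, packed_2, packed_3, packed_4 from where it was at the start of the episode above 0.015 m or angle between any of packed_1, packed_2, packed_3, packed_4's own z axis and vertical above 0.26 rad).
It fails at once if the thread cone, spool, tape core, mug, stapler, weight or can is moved by more than 20 mm (distance of any of cone, spool, tape, mug, stapler, weight, can from where it was at the start of the episode above 0.02 m).
It fails at once if bottle_a, bottle_b or the jar tips over (more than 35 degrees) (angle between any of bottle_a, bottle_b, jar's own z axis and vertical above 0.61 rad).
It fails at once if the drawer unit or its drawer pushes against bottle_a (over 1 N) (contact force between unit and bottle_a above 1 N).
It fails at once if bottle_a or bottle_b is dropped: moving faster than 0.5 m/s with no finger on it (a fall of about 12 mm) ((linear speed of bottle_a above 0.5 m/s and contact force between the fingers and bottle_a below 0.05 N) or (linear speed of bottle_b above 0.5 m/s and contact force between the fingers and bottle_b below 0.05 N)).
It also fails if it takes over 69 s, if anything falls off the work surface, if the arm or the gripper's body presses on something with over 40 N, if the wrist force passes 120 N, or if a joint passes its speed limit or range.

ROBOT

A 6-joint arm with a two-finger parallel gripper is mounted at the origin on the work surface. World frame = base frame: x ahead of the robot, y to its left, z up, the work surface at z = 0. Lengths are in m, angles in rad, forces in N, time in s.
With the tool pointing down it reaches from about 0.25 to 0.8 m from the base axis. Payload 8.5 kg.
Tool frame: the origin (TCP) lies on the centre line of the jaws, within the pads' length; the fingertips stand robot.nose_length ahead of it and the grasp point (between the pads) lies 6 mm ahead of it (robot.nose_length is the distance from the TCP to the fingertips, in m); z points along the fingers, y is the line along which they close (so a half turn about z gives the same grasp; the last joint's range is limited). The gripper opens to 85 mm and grips with 20 to 120 N. Pads are 22 mm wide; open, the fingers measure 114 mm over their backs; the gripper's body (76 mm by 85 mm) begins 54 mm behind the grasp point. The pads swing forward as they close: fully open they stand 13 mm farther back than shut.
Start: joints at [1.221, 0.238, -0.013, 1.319, 0, 1.571], TCP at [0.18, 0.493, 0.256] pointing down, gripper open.
Joint ranges: [-2.66, 2.66], [-1.03, 1.9], [-1.14, 1.46], [-1.82, 2.27], [-1.45, 1.34], [-3.14, 3.14]. Speed limits (rad/s): [2.22, 2.22, 2.79, 3.14, 3.14, 3.14].

INTERFACE

Orientations are given as a unit quaternion [x, y, z, w].
In Python, from bench import sensors, optics, robot gives the robot as it stands.
- The arm moves only by the tool arm_command, never from a script. Its argument "rows" is one flat list of numbers, 7 for each row, row after row: the opening, from 0 (shut) to 1 (fully open), then the shift along the tool's x, y, z in mm, then the turn, a rotation vector about the tool's x, y, z in rad. In form: [fingers, x, y, z, ax, ay, az, fingers, x, y, z, ax, ay, az, ...]. A call has 1 to 8 rows; each row shifts and turns the commanded pose from where the row before left it, along the tool's axes as they then stand; what a row does not reach is not made up. A row lasts 1/10 s, in which the tool goes at most 50 mm and 8.59 degrees, less where a joint would pass 70% of its speed; a pose out of reach is approached as far as the arm can. A call with a gripper value outside its range is refused whole. The fingers move at their own pace and stop on an object; the grip force is fixed at half the most. Time passes only in rows, so rows that do not move let the fingers close. It gives the time, the measured TCP pose, the force, the opening and the grip force at its end, in the units of the state.
- sensors.observe(): the state, without advancing time (a new reading comes with each control period).
- optics.camera(name): name is "scene" or "top"; returns the picture (480x640x3 uint8, blue, green, red); there is no depth.
- optics.get_calibration(name): a dict with "fx", "fy", "cx", "cy" (pixels), "R" (3x3) and "t" (3): a world point X has camera coordinates R X + t. Camera axes: x right, y down, z forward; pixel columns grow to the right and rows downward; lengths in m; the calibration is good to about 2 mm. A picture is of the moment at which its call begins. get_calibration takes no time and is no camera call.
- robot.finish_job(): hands the job in; it is judged then, once.
The state is a dict: "time_s": time; "joint_pos": joint angles; "dq": joint speeds; "joint_efforts": joint torques, N m; "position": TCP position; "ee_rot": TCP orientation; "wrist_force": force on the tool from outside, world axes, zero at the start; "wrist_torque": the same for the moment, N m; "width": opening from 0.0 (shut) to 1.0 (fully open); "grasp_force": force on a finger pad.
Only numpy, scipy, OpenCV 4.12 (cv2) and the standard library are available. Lean on these libraries where they do the work, as an engineer would, in place of code of your own. Each camera call takes 0.05 s, during which the arm holds its last target. There are 200 camera calls.

## Working session

There is one attempt and no reset: what is moved stays moved. The work goes in short steps, Python scripts to look and compute and a tool call to move; the robot and the scene stay as the last step left them, time stands still between calls to the robot, and variables do not carry over. Pictures are saved under pics/ and viewed, at most 13 in all, crops included, and the job is handed in when it is done.

Besides the shell and the picture viewer there is one more tool, called after "Request:" in YAML: its name, and indented under it one key for each argument. arm_command: Moves the arm, as the interface text tells. Its arguments: {"type":"object","properties":{"rows":{"type":"array"}},"required":["rows"]}

```bash
mkdir -p pics; cat > h.py <<'E'
import numpy as np,cv2
from bench import sensors,optics,robot
def cal(n):
    c=optics.get_calibration(n);K=np.array([[c["fx"],0,c["cx"]],[0,c["fy"],c["cy"]],[0,0,1.]])
    return K,np.array(c["R"]),np.array(c["t"]).ravel()
def px(n,u,v,z):
    K,R,t=cal(n);d=R.T@np.linalg.inv(K)@[u,v,1];o=-R.T@t
    return (o+d*(z-o[2])/d[2]).round(4)
def proj(n,X):
    K,R,t=cal(n);p=K@(R@np.array(X)+t);return (p[:2]/p[2]).round(1)
E
python3 - <<'E'
from h import *
for n in("top","scene"):
    cv2.imwrite(f"pics/{n}1.png",optics.camera(n));K,R,t=cal(n);print(n,K[0,0],-R.T@t,R.round(2).tolist())
s=sensors.observe();print(s["time_s"],s["position"],s["ee_rot"],s["width"],robot.nose_length)
E
```

```text
top 610.1301180724073 [ 0.30284703 -0.02718014  1.6372481 ] [[0.02, -1.0, 0.0], [-0.99, -0.02, -0.13], [0.13, 0.0, -0.99]]
scene 454.84369303175254 [0.92817406 0.69312094 0.87204518] [[-0.87, 0.49, 0.02], [0.32, 0.6, -0.73], [-0.37, -0.63, -0.68]]
0.1 [0.17979095 0.49288558 0.25575055] [ 1.73992534e-01  9.84746759e-01 -6.40259135e-04 -9.13657587e-05] 1.0019752351930533 0.025
```

View pics/top1.png

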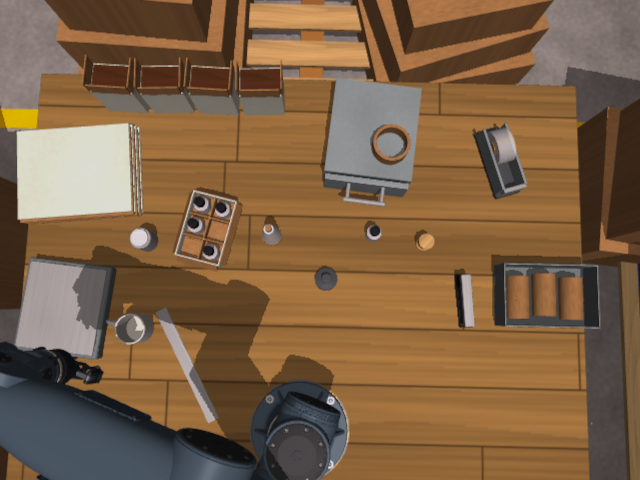

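View pics/scene1.png

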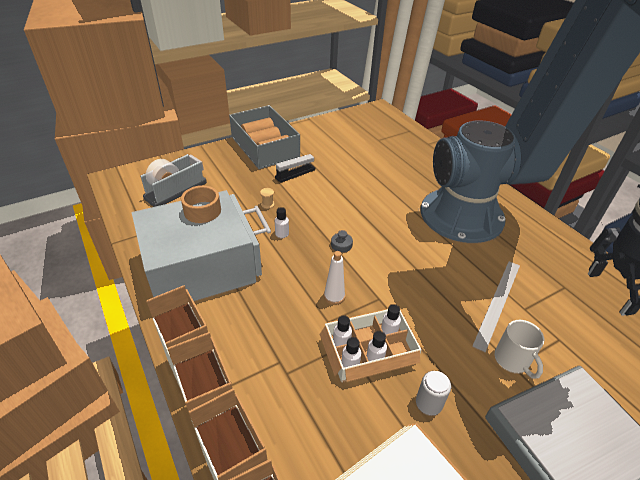

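The top view shows the carton at about (207,228), with its empty cells near (219,230) and (193,245). Bottle_a's cap is at (374,231), the handle bar spans (345,199) to (385,203), the spool is at (425,241) and the cone at (270,230). I'll enlarge those areas next.

```bash
python3 - <<'E'
from h import *
im=cv2.imread("pics/top1.png")
a=cv2.resize(im[180:280,160:290],None,fx=4.5,fy=4.5,interpolation=cv2.INTER_CUBIC)
b=cv2.resize(im[75:265,315:440],None,fx=3.1,fy=3.1,interpolation=cv2.INTER_CUBIC)
cv2.imwrite("pics/c1.png",a);cv2.imwrite("pics/c2.png",b);print(a.shape,b.shape)
E
```

```text
(450, 585, 3) (589, 388, 3)
```

View pics/c1.png

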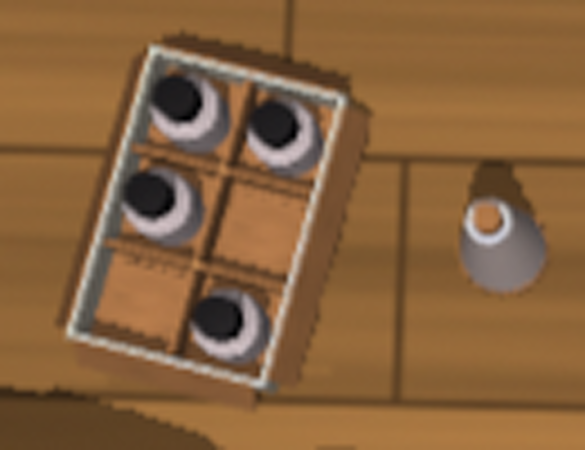

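View pics/c2.png

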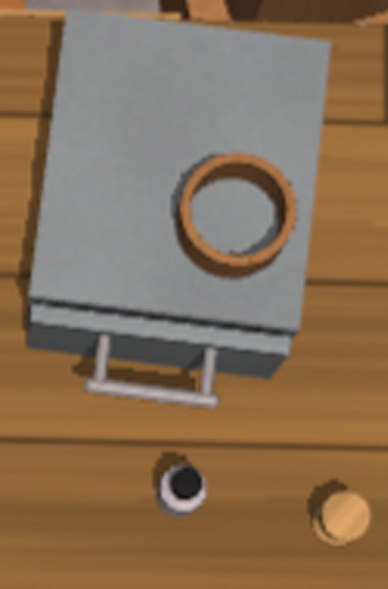

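Carton crop: the rim corners are (150,45), (347,98), (268,387) and (68,335). The empty cells are middle-right and bottom-left. Unit crop: the cap of bottle_a is at (185,483), the bar ends are (88,386) and (216,401), and the unit's top corners are (66,10), (330,42), (298,330) and (30,298).

```bash
cat > m.py <<'E'
from h import *
A=lambda x,y,z:px("top",160+(x+.5)/4.5-.5,180+(y+.5)/4.5-.5,z)
B=lambda x,y,z:px("top",315+(x+.5)/3.1-.5,75+(y+.5)/3.1-.5,z)
if __name__=="__main__":
    def fit(P,M):  # rigid 2D
        P=np.array(P)[:,:2];M=np.array(M);c=P.mean(0);m=M.mean(0)
        U,S,V=np.linalg.svd((M-m).T@(P-c));Rm=(V.T@U.T);t=c-Rm@m
        print("yaw",np.arctan2(Rm[1,0],Rm[0,0]),"res",np.abs((M@Rm.T+t)-P).max());return Rm,t
    a,b=.0885,.0595
    C=[A(*q,.05) for q in[(150,45),(347,98),(268,387),(68,335)]]
    Rm,t=fit(C,[(a,b),(a,-b),(-a,-b),(-a,b)]);print("carton",t)
    for n,q in dict(mr=(0,-.029),bl=(-.058,.029)).items():
        print("cell",n,Rm@q+t, proj("scene",[*(Rm@q+t),.01]))
    for q in[(175,98),(275,122),(148,193),(218,319)]:
        w=A(*q,.086);print("packed",w,(Rm.T@(w[:2]-t)).round(4))
    U=[B(*q,.14) for q in[(66,10),(330,42),(298,330),(30,298)]]
    Ru,tu=fit(U,[(.13,.11),(.13,-.11),(-.13,-.11),(-.13,.11)]);print("unit",tu)
    h=[B(88,386,.11),B(216,401,.11)];print("handle",h,np.mean(h,0),"model",Ru@(-.172-.006+.0,0)+tu)
    print("bottle_a",B(185,483,.086)); print("spool",B(346,515,.05),"cone",A(487,220,.15),"tape",B(237,213,.188),"weight",px("top",326,277,.04),"can",px("top",141,238,.084))
E
python3 m.py
```

```text
yaw -0.22714896684579156 res 0.0015522097346387653
carton [0.514925 0.25615 ]
cell mr [0.50839418 0.22789494] [366.2 334.9]
cell bl [0.4649457 0.2974667] [400.1 349.9]
packed [0.5774 0.272  0.086 ] [0.0573 0.0295]
packed [0.5649 0.2141 0.086 ] [ 0.0582 -0.0297]
packed [0.5221 0.2847 0.086 ] [0.0006 0.0294]
packed [0.4509 0.2415 0.086 ] [-0.0591 -0.0287]
yaw -0.10151485134999279 res 0.008153197158181746
unit [ 0.764525 -0.171125]
handle [array([ 0.5877, -0.0996,  0.11  ]), array([ 0.5778, -0.2047,  0.11  ])] [ 0.58275 -0.15215  0.11   ] model [ 0.58744138 -0.15308638]
bottle_a [ 0.5126 -0.1824  0.086 ]
spool [ 0.4934 -0.3223  0.05  ] cone [0.5026 0.086  0.15  ] tape [ 0.7146 -0.211   0.188 ] weight [ 0.3931 -0.0619  0.04  ] can [0.4791 0.4149 0.084 ]
```

```bash
cat > go.py <<'E'
import sys
from h import *
from scipy.spatial.transform import Rotation as Ro
# go.py x y z phi_deg : turn az first, then the shift in the turned tool axes
x,y,z,phi=map(float,sys.argv[1:5]);s=sensors.observe()
R=Ro.from_quat(s["ee_rot"]).as_matrix();p0=np.degrees(np.arctan2(R[1,1],R[0,1]))
f=np.radians(phi);T=np.array([[-np.sin(f),np.cos(f),0],[np.cos(f),np.sin(f),0],[0,0,-1]]).T
print("t",round(s["time_s"],2),"pos",s["position"].round(4),"phi",p0.round(2),"tilt z",R[:,2].round(3),"w",round(s["width"],3),"q6",s["joint_pos"][5].round(2))
print("az",np.radians(p0-phi).round(3),"shift mm",(1000*T.T@(np.array([x,y,z])-s["position"])).round(1))
E
python3 go.py .5126 -.1824 .25 84
```

```text
t 0.1 pos [0.1798 0.4929 0.2558] phi 69.96 tilt z [-0.    -0.001 -1.   ] w 1.002 q6 1.57
az -0.245 shift mm [-401.6 -636.8    5.8]
```

Request:
arm_command:
  rows: [1,0,0,0,0,0,-0.1225,1,0,0,0,0,0,-0.1225,1,-23,-37,0,0,0,0,1,-23,-37,0,0,0,0,1,-23,-37,0,0,0,0,1,-23,-37,0,0,0,0,1,-23,-37,0,0,0,0,1,-23,-37,0,0,0,0]

```text
time_s: 0.9
position: [0.2941, 0.2563, 0.2562]
ee_rot: [0.052, 0.999, -0.0, -0.0]
wrist_force: [0.7, -0.2, -0.4]
width: 0.999
grasp_force: 0.0
```

Request:
arm_command:
  rows: [1,-25,-40,0,0,0,0,1,-25,-40,0,0,0,0,1,-25,-40,0,0,0,0,1,-25,-40,0,0,0,0,1,-25,-40,0,0,0,0,1,-25,-40,0,0,0,0,1,-25,-40,0,0,0,0,1,-25,-40,0,0,0,0]

```text
time_s: 1.7
position: [0.4597, -0.0833, 0.2562]
ee_rot: [0.053, 0.999, 0.0, -0.0]
wrist_force: [0.3, 1.5, -0.3]
width: 1.001
grasp_force: 0.0
```

```bash
python3 go.py .5126 -.1824 .2 84
```

```text
t 1.7 pos [ 0.4597 -0.0833  0.2562] phi 83.97 tilt z [-0.  0. -1.] w 1.001 q6 -0.07
az -0.001 shift mm [-63.  -93.   56.2]
```

Request:
arm_command:
  rows: [1,-21,-31,19,0,0,0,1,-21,-31,19,0,0,0,1,-21,-31,18,0,0,0,1,0,0,0,0,0,0,1,0,0,0,0,0,0]

```text
time_s: 2.2
position: [0.5118, -0.1808, 0.1992]
ee_rot: [0.053, 0.999, 0.0, -0.001]
wrist_force: [-0.5, -0.5, -0.2]
width: 1.0
grasp_force: 0.0
```

```bash
python3 - <<'E'
from h import *
im=optics.camera("scene");cv2.imwrite("pics/s2.png",im)
cv2.imwrite("pics/c3.png",cv2.resize(im[130:260,200:340],None,fx=4,fy=4,interpolation=cv2.INTER_CUBIC))
s=sensors.observe();print(s["position"]);print("expect cap centre",(proj("scene",[.5126,-.1824,.086])-[200,130])*4,"base",(proj("scene",[.5126,-.1824,0])-[200,130])*4)
E
```

```text
[ 0.51179219 -0.18013348  0.19995365]
expect cap centre [330.4 317.2] base [334.  410.8]
```

View pics/c3.png

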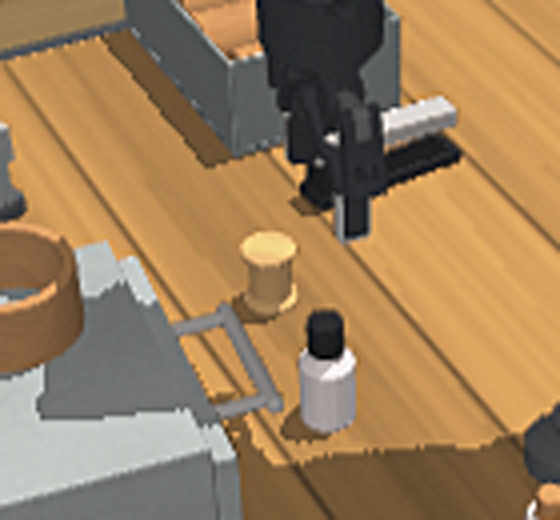

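Both views agree on bottle_a: the cap top is at crop (325,319) against (330,317) expected. I'll descend and grip it by the cap.

Request:
arm_command:
  rows: [1,-2.5,-3,35,0,0,0,1,0,0,35,0,0,0,1,0,0,30,0,0,0,1,0,0,15,0,0,0,1,0,0,0,0,0,0,0.2,0,0,0,0,0,0,0,0,0,0,0,0,0,0,0,0,0,0,0,0]

```text
time_s: 3.05
position: [0.5152, -0.1836, 0.0867]
ee_rot: [0.052, 0.999, -0.0, 0.001]
wrist_force: [0.6, -0.7, -0.7]
width: 0.514
grasp_force: 0.0
```

Request:
arm_command:
  rows: [0,0,0,0,0,0,0,0,0,0,0,0,0,0,0,0,0,0,0,0,0,0,0,0,0,0,0,0]

```text
time_s: 3.45
position: [0.515, -0.1836, 0.0864]
ee_rot: [0.052, 0.999, -0.0, 0.001]
wrist_force: [0.5, 1.5, 6.3]
width: 0.269
grasp_force: 58.5
```

Request:
arm_command:
  rows: [0,0,0,-10,0,0,0,0,0,0,-30,0,0,0,0,0,0,-40,0,0,0,0,0,0,-40,0,0,0,0,0,0,-40,0,0,0,0,0,0,-20,0,0,0,0,0,0,0,0,0,0,0,0,0,0,0,0,0]

```text
time_s: 4.25
position: [0.5142, -0.1835, 0.2651]
ee_rot: [0.052, 0.999, -0.0, 0.0]
wrist_force: [-0.2, -0.1, -1.3]
width: 0.272
grasp_force: 58.9
```

```bash
python3 - <<'E'
from h import *
im=optics.camera("scene");cv2.imwrite("pics/s3.png",im)
s=sensors.observe();p=s["position"];u,v=proj("scene",p).astype(int);print(p,s["width"],s["grasp_force"],u,v)
cv2.imwrite("pics/c4.png",cv2.resize(im[v-50:v+60,u-50:u+50],None,fx=5,fy=5,interpolation=cv2.INTER_CUBIC))
E
python3 go.py .4649 .2975 .256 77
```

```text
[ 0.51387725 -0.18336387  0.26425299] 0.2682658087286236 58.92774224281311 280 152
t 4.3 pos [ 0.5139 -0.1834  0.2643] phi 83.99 tilt z [-0.002  0.    -1.   ] w 0.268 q6 -0.24
az 0.122 shift mm [155.9 457.5   8.3]
```

View pics/c4.png

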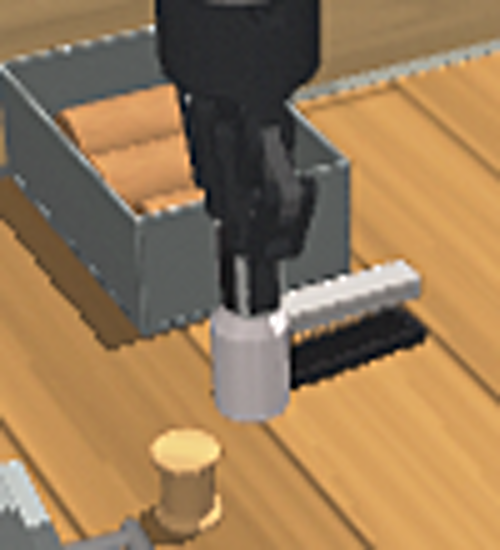

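Bottle_a hangs upright in the fingers, with its underside centred at about crop (252,400). Next I'll carry it over to the lower-left cell.

Request:
arm_command:
  rows: [0,0,0,0,0,0,0.061,0,0,0,0,0,0,0.061,0,13,38,0,0,0,0,0,13,38,0,0,0,0,0,13,38,0,0,0,0,0,13,38,0,0,0,0,0,13,38,0,0,0,0,0,13,38,0,0,0,0]

```text
time_s: 5.1
position: [0.4885, 0.0575, 0.2636]
ee_rot: [0.113, 0.994, -0.0, -0.001]
wrist_force: [0.0, -0.5, -2.4]
width: 0.27
grasp_force: 59.1
```

Request:
arm_command:
  rows: [0,13,38,0,0,0,0,0,13,38,0,0,0,0,0,13,38,0,0,0,0,0,13,38,0,0,0,0,0,13,38,0,0,0,0,0,13,38,0,0,0,0,0,0,0,0,0,0,0,0,0,0,0,0,0,0]

```text
time_s: 5.9
position: [0.464, 0.2962, 0.2634]
ee_rot: [0.112, 0.994, -0.001, -0.001]
wrist_force: [0.1, -0.4, -1.7]
width: 0.274
grasp_force: 59.2
```

```bash
python3 go.py .4649 .2975 .18 77; python3 - <<'E'
from h import *
p=np.array([.5139,-.1834,.2643]);u,v=proj("scene",p).astype(int)
b=np.array([u-50+252/5,v-50+402/5]);print("held base seen",px("scene",*b,.2643-.0864),"tcp",p)
E
```

```text
t 5.9 pos [0.464  0.2962 0.2634] phi 77.12 tilt z [-0.003 -0.002 -1.   ] w 0.274 q6 0.79
az 0.002 shift mm [-0.6  1.5 83.4]
held base seen [ 0.5168 -0.1812  0.1779] tcp [ 0.5139 -0.1834  0.2643]
```

Request:
arm_command:
  rows: [0,0,0.5,35,0,0,0,0,0,0,35,0,0,0,0,0,0,35,0,0,0,0,0,0,25,0,0,0,0,0,0,15,0,0,0,0,0,0,10,0,0,0,0,0,0,5,0,0,0,0,0,0,0,0,0,0]

```text
time_s: 6.7
position: [0.4651, 0.2957, 0.105]
ee_rot: [0.114, 0.994, -0.0, -0.0]
wrist_force: [-0.5, 0.5, -1.7]
width: 0.271
grasp_force: 59.4
```

Request:
arm_command:
  rows: [0,0,0,3,0,0,0,0,0,0,1.5,0,0,0,0,0,0,1,0,0,0,0,0,0,0,0,0,0,0,0,0,0,0,0,0]

```text
time_s: 7.2
position: [0.4652, 0.2964, 0.1]
ee_rot: [0.113, 0.994, 0.0, 0.0]
wrist_force: [0.6, -0.2, -1.7]
width: 0.27
grasp_force: 59.4
```

Request:
arm_command:
  rows: [0,0,0,1,0,0,0,0,0,0,1,0,0,0,0,0,0,1,0,0,0,0,0,0,0,0,0,0]

```text
time_s: 7.6
position: [0.465, 0.2963, 0.0966]
ee_rot: [0.113, 0.994, -0.0, -0.0]
wrist_force: [1.1, 0.1, -1.0]
width: 0.269
grasp_force: 59.4
```

Request:
arm_command:
  rows: [0,0,0,1,0,0,0,0,0,0,0,0,0,0]

```text
time_s: 7.8
position: [0.4652, 0.2965, 0.0964]
ee_rot: [0.113, 0.994, 0.0, 0.0]
wrist_force: [-1.7, -0.8, 5.3]
width: 0.276
grasp_force: 60.0
```

Contact is at the expected height, so I'll release and raise.

Request:
arm_command:
  rows: [0.3,0,0,0,0,0,0,0.45,0,0,0,0,0,0,0.45,0,0,0,0,0,0,0.45,0,0,0,0,0,0,0.45,0,0,-15,0,0,0,0.45,0,0,-30,0,0,0,0.45,0,0,-45,0,0,0,0.45,0,0,-45,0,0,0]

```text
time_s: 8.6
position: [0.4646, 0.296, 0.2319]
ee_rot: [0.113, 0.994, -0.0, -0.001]
wrist_force: [0.9, 0.9, -0.0]
width: 0.452
grasp_force: 0.0
```

```bash
python3 go.py .5 -.1 .23 77; python3 - <<'E'
from h import *
im=optics.camera("scene");cv2.imwrite("pics/s5.png",im)
cv2.imwrite("pics/c5.png",cv2.resize(im[280:400,300:460],None,fx=4,fy=4,interpolation=cv2.INTER_CUBIC))
print((proj("scene",[.4649,.2975,.096])-[300,280])*4)
E
```

```text
t 8.6 pos [0.4646 0.296  0.2319] phi 77.01 tilt z [-0.001 -0.001 -1.   ] w 0.452 q6 0.79
az 0.0 shift mm [-123.6 -377.9    1.9]
[425.2 186.4]
```

View pics/c5.png

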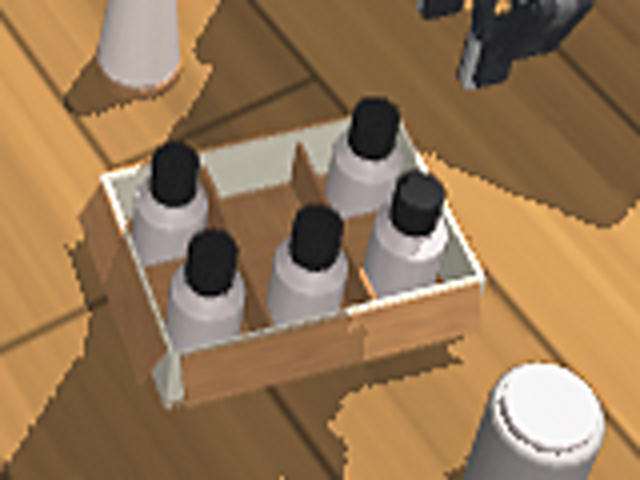

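Bottle_a stands upright in its cell, with its cap at (420,184) against (425,186) expected. The handle is next.

```bash
python3 go.py .583 -.152 .232 77; python3 - <<'E'
from h import *
a=px("scene",200+224/4,130+310/4,.11);b=px("scene",200+275/4,130+403/4,.11);print(a,b,(a+b)/2)
E
```

```text
t 8.65 pos [0.4669 0.2975 0.2396] phi 77.01 tilt z [ 0.007  0.005 -1.   ] w 0.451 q6 0.79
az 0.0 shift mm [-214.3 -411.8    7.6]
[ 0.5842 -0.1957  0.11  ] [ 0.5942 -0.0959  0.11  ] [ 0.5892 -0.1458  0.11  ]
```

Request:
arm_command:
  rows: [0.35,-20,-38,0,0,0,0,0.35,-20,-38,0,0,0,0,0.35,-20,-38,0,0,0,0,0.35,-20,-38,0,0,0,0,0.35,-20,-38,0,0,0,0,0.35,-20,-38,0,0,0,0,0.35,-20,-38,0,0,0,0,0.35,-20,-38,0,0,0,0]

```text
time_s: 9.45
position: [0.5528, -0.0376, 0.2309]
ee_rot: [0.113, 0.994, -0.0, 0.0]
wrist_force: [0.6, 0.9, 0.1]
width: 0.355
grasp_force: 0.0
```

Request:
arm_command:
  rows: [0.35,-18,-36,0,0,0,0,0.35,-18,-36,0,0,0,0,0.35,-18,-36,0,0,0,0,0.35,0,0,0,0,0,0.144,0.35,0,0,0,0,0,0.144,0.35,0,0,0,0,0,0.144,0.35,0,0,0,0,0,0.144,0.35,0,0,0,0,0,0.144]

```text
time_s: 10.25
position: [0.581, -0.1533, 0.2306]
ee_rot: [0.459, 0.889, -0.0, -0.0]
wrist_force: [-0.1, 0.1, -0.5]
width: 0.352
grasp_force: 0.0
```

Request:
arm_command:
  rows: [0.35,0,0,0,0,0,0.144,0.35,0,0,0,0,0,0.144,0.35,0,0,0,0,0,0.144,0.35,0,0,0,0,0,0.144,0.35,0,0,0,0,0,0.144,0.35,0,0,0,0,0,0]

```text
time_s: 10.85
position: [0.5809, -0.1533, 0.2307]
ee_rot: [0.741, 0.672, -0.0, -0.0]
wrist_force: [0.1, -0.2, 0.2]
width: 0.348
grasp_force: 0.0
```

```bash
python3 go.py .585 -.150 .15 -5.5
```

```text
t 10.85 pos [ 0.5809 -0.1533  0.2307] phi -5.63 tilt z [-0. -0. -1.] w 0.348 q6 1.41
az -0.002 shift mm [ 3.6  3.7 80.7]
```

Request:
arm_command:
  rows: [0.35,3.5,3.5,30,0,0,0,0.35,0,0,30,0,0,0,0.35,0,0,20,0,0,0,0.35,0,0,0,0,0,0]

```text
time_s: 11.25
position: [0.5831, -0.1496, 0.148]
ee_rot: [0.739, 0.674, -0.001, -0.002]
wrist_force: [-0.0, 0.1, 0.0]
width: 0.349
grasp_force: 0.0
```

```bash
python3 - <<'E'
from h import *
im=optics.camera("scene");cv2.imwrite("pics/s6.png",im)
cv2.imwrite("pics/c6.png",cv2.resize(im[130:260,200:340],None,fx=4.5,fy=4.5,interpolation=cv2.INTER_CUBIC))
print(sensors.observe()["position"])
E
```

```text
[ 0.58402453 -0.14987921  0.1498786 ]
```

View pics/c6.png

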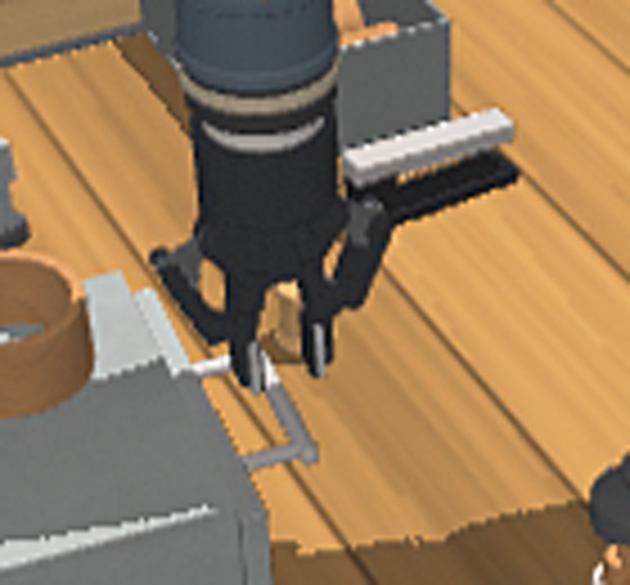

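The fingers straddle the bar line: the tips are at (255,385) and (320,372), with the bar mid at about (281,401). I'll shift 2 mm towards the unit and descend.

Request:
arm_command:
  rows: [0.35,0,2,10,0,0,0,0.35,0,0,10,0,0,0,0.35,0,0,10,0,0,0,0.35,0,0,8,0,0,0,0,0,0,0,0,0,0,0,0,0,0,0,0,0,0,0,0,0,0,0,0,0,0,0,0,0,0,0]

```text
time_s: 12.1
position: [0.5862, -0.1502, 0.1121]
ee_rot: [0.74, 0.672, -0.0, -0.001]
wrist_force: [1.1, 0.6, -11.6]
width: 0.119
grasp_force: 58.3
```

Request:
arm_command:
  rows: [0,0,-4,0,0,0,0,0,0,-8,0,0,0,0,0,0,-12,0,0,0,0,0,0,-15,0,0,0,0,0,0,-15,0,0,0,0,0,0,-15,0,0,0,0,0,0,-15,0,0,0,0,0,0,-15,0,0,0,0]

```text
time_s: 12.9
position: [0.4865, -0.1396, 0.1122]
ee_rot: [0.74, 0.673, 0.0, -0.001]
wrist_force: [2.2, 4.2, -18.8]
width: 0.114
grasp_force: 58.2
```

Request:
arm_command:
  rows: [0,0,-15,0,0,0,0,0,0,-15,0,0,0,0,0,0,-12,0,0,0,0,0,0,-8,0,0,0,0,0,0,-4,0,0,0,0,0,0,0,0,0,0,0,0,0,0,0,0,0,0,0,0,0,0,0,0,0]

```text
time_s: 13.7
position: [0.4322, -0.1339, 0.1122]
ee_rot: [0.74, 0.673, 0.0, -0.002]
wrist_force: [-1.0, 7.7, -16.1]
width: 0.117
grasp_force: 58.7
```

Request:
arm_command:
  rows: [0.35,0,0,0,0,0,0,0.35,0,0,0,0,0,0,0.35,0,0,0,0,0,0,0.35,0,0,-20,0,0,0,0.35,0,0,-40,0,0,0,0.35,0,0,-40,0,0,0,0.35,0,0,-35,0,0,0,0.35,30,0,0,0,0,0]

```text
time_s: 14.5
position: [0.4397, -0.1079, 0.2529]
ee_rot: [0.741, 0.671, 0.002, 0.004]
wrist_force: [1.7, 0.2, 0.5]
width: 0.35
grasp_force: 0.0
```

Request:
arm_command:
  rows: [0.35,40,-5,0,0,0,-0.14,0.35,40,0,0,0,0,-0.14,0.35,40,0,0,0,0,-0.14,0.35,40,0,0,0,0,-0.14,0.35,0,0,0,0,0,-0.14,0.35,0,0,0,0,0,-0.14,0.35,0,0,0,0,0,-0.14,0.35,0,0,0,0,0,-0.14]

```text
time_s: 15.3
position: [0.4146, 0.0519, 0.2485]
ee_rot: [0.267, 0.964, 0.0, 0.001]
wrist_force: [-0.0, -0.2, -0.7]
width: 0.35
grasp_force: 0.0
```

```bash
python3 go.py .5 -.1 .25 84; python3 - <<'E'
from h import *
im=optics.camera("top");cv2.imwrite("pics/t7.png",im)
cv2.imwrite("pics/s7.png",optics.camera("scene"))
cv2.imwrite("pics/c7.png",cv2.resize(im[150:280,310:440],None,fx=4.5,fy=4.5,interpolation=cv2.INTER_CUBIC))
E
```

```text
t 15.3 pos [0.4146 0.0519 0.2485] phi 59.03 tilt z [ 0.002 -0.    -1.   ] w 0.35 q6 0.67
az -0.436 shift mm [-100.8 -142.1   -1.5]
```

View pics/c7.png

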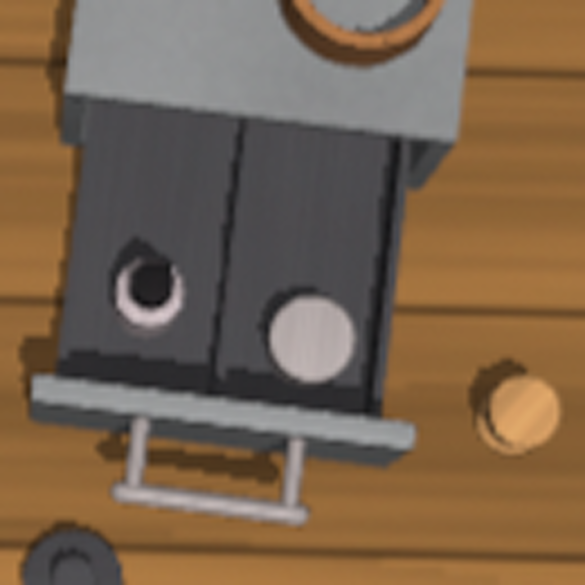

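The drawer is well open. Bottle_b is in its left half with its cap at crop (154,283), and the jar is in the right half at (312,336).

```bash
python3 - <<'E'
from h import *
f=lambda x,y,z:px("top",310+(x+.5)/4.5-.5,150+(y+.5)/4.5-.5,z)
p=f(154,283,.108);print(p,"body",f(149,290,.06),"handle",f(125,492,.11),f(305,516,.11),"front top",f(35,378,.126),f(413,426,.126))
E
python3 go.py .53 -.09 .25 84
```

```text
[ 0.5538 -0.1023  0.108 ] body [ 0.5575 -0.1018  0.06  ] handle [ 0.435 -0.088  0.11 ] [ 0.424  -0.1885  0.11  ] front top [ 0.4959 -0.0363  0.126 ] [ 0.4741 -0.2462  0.126 ]
t 15.4 pos [0.4146 0.0517 0.2484] phi 58.79 tilt z [ 0.001 -0.    -1.   ] w 0.351 q6 0.67
az -0.44 shift mm [-129.6 -128.9   -1.6]
```

Request:
arm_command:
  rows: [0.8,0,0,0,0,0,-0.147,0.8,0,0,0,0,0,-0.147,0.8,0,0,0,0,0,-0.146,0.8,-31,-27.6,0,0,0,0,0.8,-31,-27.6,0,0,0,0,0.8,-31,-27.6,0,0,0,0,0.8,-31,-27.6,0,0,0,0,0.8,-31,-27.6,0,0,0,0]

```text
time_s: 16.2
position: [0.5549, -0.1037, 0.2482]
ee_rot: [0.056, 0.998, -0.0, 0.001]
wrist_force: [1.0, 0.5, 0.8]
width: 0.805
grasp_force: 0.0
```

Request:
arm_command:
  rows: [0.8,0,0,25,0,0,0,0.8,0,0,30,0,0,0,0.8,0,0,0,0,0,0,0.8,0,0,0,0,0,0]

```text
time_s: 16.6
position: [0.5536, -0.102, 0.1934]
ee_rot: [0.055, 0.999, -0.0, -0.0]
wrist_force: [0.9, 0.9, 0.8]
width: 0.801
grasp_force: 0.0
```

```bash
python3 go.py .555 -.102 .108 84; python3 - <<'E'
from h import *
im=optics.camera("scene")
cv2.imwrite("pics/c8.png",cv2.resize(im[130:280,180:350],None,fx=4,fy=4,interpolation=cv2.INTER_CUBIC))
print((proj("scene",[.555,-.102,.108])-[180,130])*4)
E
```

```text
t 16.6 pos [ 0.5536 -0.102   0.1934] phi 83.74 tilt z [-0.001 -0.    -1.   ] w 0.801 q6 -0.07
az -0.005 shift mm [-1.3  0.2 85.4]
[406.8 380.4]
```

View pics/c8.png

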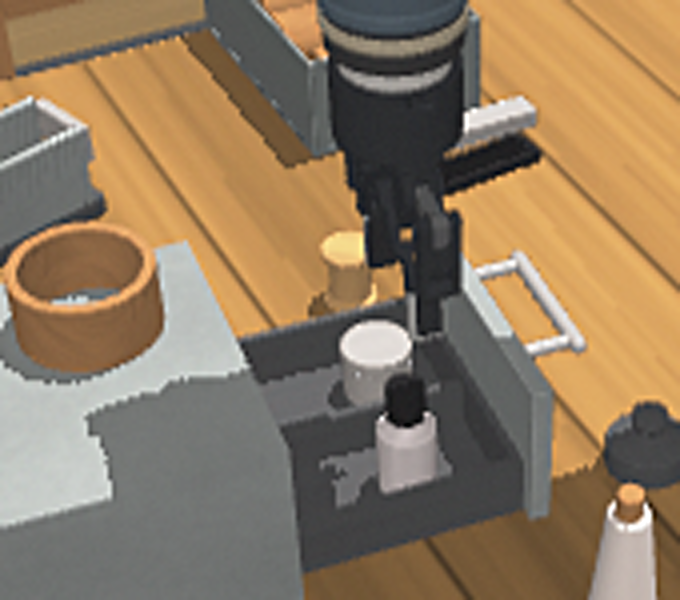

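Bottle_b's cap top is at (405,381) against (407,380) expected, so the grasp is well aligned.

Request:
arm_command:
  rows: [0.8,-1,0,30,0,0,0,0.8,0,0,30,0,0,0,0.8,0,0,20,0,0,0,0.8,0,0,5,0,0,0,0.8,0,0,0,0,0,0,0.2,0,0,0,0,0,0,0,0,0,0,0,0,0,0,0,0,0,0,0,0]

```text
time_s: 17.45
position: [0.5554, -0.1022, 0.1089]
ee_rot: [0.053, 0.999, -0.0, 0.001]
wrist_force: [0.1, 0.2, 0.7]
width: 0.296
grasp_force: 2.2
```

Request:
arm_command:
  rows: [0,0,0,0,0,0,0,0,0,0,0,0,0,0,0,0,0,0,0,0,0,0,0,0,0,0,0,0]

```text
time_s: 17.85
position: [0.5555, -0.1021, 0.109]
ee_rot: [0.053, 0.999, -0.0, 0.001]
wrist_force: [0.2, 0.4, 5.6]
width: 0.271
grasp_force: 58.5
```

Request:
arm_command:
  rows: [0,0,0,-10,0,0,0,0,0,0,-30,0,0,0,0,0,0,-40,0,0,0,0,0,0,-40,0,0,0,0,0,0,-40,0,0,0,0,0,0,-10,0,0,0,0,0,0,0,0,0,0,0,0,0,0,0,0,0]

```text
time_s: 18.65
position: [0.5544, -0.102, 0.2769]
ee_rot: [0.053, 0.999, 0.0, -0.001]
wrist_force: [-0.1, 0.3, -1.4]
width: 0.27
grasp_force: 58.9
```

```bash
python3 go.py .5082 .2279 .275 77
```

```text
t 18.65 pos [ 0.5544 -0.102   0.2769] phi 83.88 tilt z [-0.001  0.    -1.   ] w 0.27 q6 -0.08
az 0.12 shift mm [119.2 311.1   1.9]
```

Request:
arm_command:
  rows: [0,0,0,0,0,0,0.12,0,15,39,0,0,0,0,0,15,39,0,0,0,0,0,15,39,0,0,0,0,0,15,39,0,0,0,0,0,15,39,0,0,0,0,0,15,39,0,0,0,0,0,15,39,0,0,0,0]

```text
time_s: 19.45
position: [0.5126, 0.1889, 0.2758]
ee_rot: [0.113, 0.994, -0.001, -0.001]
wrist_force: [0.8, 0.7, -1.3]
width: 0.266
grasp_force: 59.0
```

Request:
arm_command:
  rows: [0,14,38,0,0,0,0,0,0,0,0,0,0,0,0,0,0,0,0,0,0]

```text
time_s: 19.75
position: [0.5078, 0.2283, 0.2758]
ee_rot: [0.112, 0.994, -0.001, -0.001]
wrist_force: [0.0, -0.1, -1.6]
width: 0.269
grasp_force: 59.1
```

```bash
python3 go.py .5082 .2279 .097 77
```

```text
t 19.75 pos [0.5078 0.2283 0.2758] phi 77.14 tilt z [-0.003 -0.002 -1.   ] w 0.269 q6 0.65
az 0.002 shift mm [ -0.5  -0.3 178.8]
```

Request:
arm_command:
  rows: [0,0,0,35,0,0,0,0,0,0,35,0,0,0,0,0,0,35,0,0,0,0,0,0,30,0,0,0,0,0,0,20,0,0,0,0,0,0,12,0,0,0,0,0,0,6,0,0,0,0,0,0,0,0,0,0]

```text
time_s: 20.55
position: [0.5087, 0.2271, 0.1044]
ee_rot: [0.114, 0.994, -0.0, -0.0]
wrist_force: [-0.2, -0.0, -1.2]
width: 0.268
grasp_force: 59.1
```

Request:
arm_command:
  rows: [0,0,0,2,0,0,0,0,0,0,1,0,0,0,0,0,0,1,0,0,0,0,0,0,1,0,0,0,0,0,0,0,0,0,0]

```text
time_s: 21.05
position: [0.5088, 0.2278, 0.0999]
ee_rot: [0.113, 0.994, -0.0, 0.0]
wrist_force: [-0.1, -0.2, -0.3]
width: 0.273
grasp_force: 59.1
```

Request:
arm_command:
  rows: [0,0,0,1,0,0,0,0,0,0,1,0,0,0,0,0,0,0,0,0,0]

```text
time_s: 21.35
position: [0.5087, 0.2277, 0.0976]
ee_rot: [0.113, 0.994, -0.0, -0.0]
wrist_force: [-0.5, -0.0, -1.1]
width: 0.267
grasp_force: 59.1
```

Request:
arm_command:
  rows: [0,0,0,1,0,0,0,0,0,0,0,0,0,0]

```text
time_s: 21.55
position: [0.5089, 0.2278, 0.0971]
ee_rot: [0.113, 0.994, 0.0, 0.0]
wrist_force: [-0.2, -0.6, 2.4]
width: 0.27
grasp_force: 59.5
```

There is contact, so I'll release and rise.

Request:
arm_command:
  rows: [0.3,0,0,0,0,0,0,0.45,0,0,0,0,0,0,0.45,0,0,0,0,0,0,0.45,0,0,0,0,0,0,0.45,0,0,-15,0,0,0,0.45,0,0,-30,0,0,0,0.45,0,0,-45,0,0,0,0.45,0,0,-45,0,0,0]

```text
time_s: 22.35
position: [0.5083, 0.2275, 0.2329]
ee_rot: [0.113, 0.994, -0.0, -0.001]
wrist_force: [1.2, 1.5, -0.6]
width: 0.449
grasp_force: 0.0
```

Request:
arm_command:
  rows: [0.45,20,0,-10,0,0,0,0.45,30,0,0,0,0,0,0.45,30,0,0,0,0,0,0.45,0,0,0,0,0,0]

```text
time_s: 22.75
position: [0.428, 0.2458, 0.2422]
ee_rot: [0.112, 0.994, -0.0, -0.0]
wrist_force: [-0.1, -1.1, 0.4]
width: 0.45
grasp_force: 0.0
```

```bash
python3 - <<'E'
from h import *
im=optics.camera("scene");cv2.imwrite("pics/s9.png",im)
cv2.imwrite("pics/c9.png",cv2.resize(im[260:400,300:460],None,fx=4,fy=4,interpolation=cv2.INTER_CUBIC))
print((proj("scene",[.508,.228,.096])-[300,260])*4,sensors.observe()["position"])
E
```

```text
[281.2 205.2] [0.42971896 0.24594149 0.24224857]
```

View pics/c9.png

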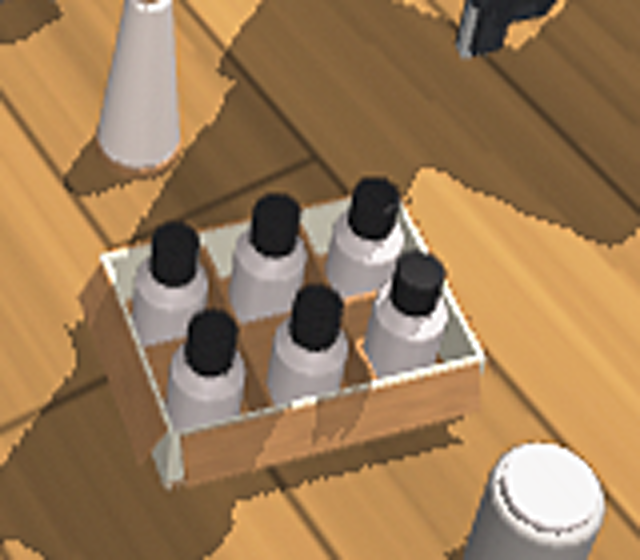

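All six bottles stand upright in their cells. The new cap is at (276,205) against (281,205) expected, and the gripper is clear.

```bash
python3 -c "
from h import *
print(robot.finish_job())"
```

```text
the job is handed in; nothing more can be done
None
```

The job is handed in: the last picture shows bottle_a and bottle_b upright and released in the two formerly empty cells, and the drawer is open about 155 mm; no verdict came back.

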